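# Stand a lamp's pivot pin and hold the swing arm over it

## Robot

A 6-joint arm with a two-finger parallel gripper is mounted at the origin on the work surface. World frame = base frame: x ahead of the robot, y to its left, z up, the work surface at z = 0. Lengths are in m, angles in rad, forces in N, time in s.
With the tool pointing down it reaches from about 0.425 to 0.95 m from the base axis. Payload 3.5 kg.
Tool frame: the origin (TCP) lies at the very end of the fingers, on their centre line; the grasp point (between the pads) lies 19 mm behind it (ctrl.grip_point_offset is the distance from the TCP to the grasp point, in m); z points along the fingers, y is the line along which they close (so a half turn about z gives the same grasp; the last joint's range is limited). The gripper opens to 85 mm and grips with 20 to 120 N. Pads are 22 mm wide; open, the fingers measure 114 mm over their backs; the gripper's body (76 mm by 85 mm) begins 54 mm behind the grasp point. The pads swing forward as they close: fully open they stand 13 mm farther back than shut.
Start: joints at [0.972, 0.286, 1.577, -0, 1.279, -0.15], TCP at [0.293, 0.608, 0.231] pointing down, gripper open.
Joint ranges: [-2.77, 2.77], [-0.9, 2.22], [0.21, 2.48], [-1.53, 4.67], [0.24, 2.81], [-2.84, 2.84]. Speed limits (rad/s): [2.79, 2.79, 3.14, 3.14, 3.14, 3.14].

## Interface

Orientations are given as a unit quaternion [x, y, z, w].
In Python, from plant import ctrl gives the robot as it stands. The module is installed in compiled form; this text tells all that it offers.
- The arm moves only by the shell command python3 -m pendant 'ROWS' [OPENING] [FORCE]. ROWS is JSON, a list of rows, each an object of numbers: "dx", "dy", "dz": the shift along the tool's x, y, z in cm; "twist": the turn about the tool's z in degrees. A call has 1 to 10 rows; each row is the pose to reach, as a shift and turn from the pose commanded when the call began, along the tool's axes at that moment; what a row does not reach only later rows make up. A row lasts 1/8 s, in which the tool goes at most 62.5 mm and 10.7 degrees, less where a joint would pass 70% of its speed; a pose out of reach is approached as far as the arm can. A call with a gripper value outside its range is refused whole. OPENING is the opening in per cent of the stroke, from 0 (shut) to 100 (fully open), set as the call begins (- or left out, the last holds). The fingers move at their own pace and stop on an object; FORCE is the grip in N (left out, the last holds). Time passes only in rows, so rows that repeat a pose let the fingers close. It gives the time, the measured TCP pose, the force, the opening and the grip force at its end, in the units of the state.
- ctrl.get_state(): the state, without advancing time (a new reading comes with each control period).
- ctrl.read_camera(name): name is "side" or "top" or "wrist"; returns a dict with "img" (480x640x3 uint8, red, green, blue), "depth" (480x640 float32, m along the optical axis (not along the pixel's ray), 0 where there is no reading), "camera_matrix" (3x3 intrinsics, pixels), "xyz" and "rotation" of the camera in the world; the wrist camera has in their place "tool_from_camera" (4x4, takes a point from camera to tool coordinates, whose origin is the TCP and whose axes are the flange's). Camera axes: x right, y up, looking along -z (the intrinsics and any distortion apply to the point x, -y, -z); pixel columns grow to the right and rows downward; lengths in m; the calibration is good to about 2 mm. The wrist camera is an equidistant fisheye: a pixel r from the principal point sees the ray r / f radians off the axis. A picture is of the moment at which its call begins: read the wrist's pose just before it.
- ctrl.sign_off(): hands the job in; it is judged then, once.
The state is a dict: "time": time; "qpos": joint angles; "dq": joint speeds; "joint_efforts": joint torques, N m; "eef_pos": TCP position; "tcp_rot": TCP orientation; "contact_force": force on the tool from outside, world axes, zero at the start; "wrist_torque": the same for the moment, N m; "opening": opening from 0.0 (shut) to 1.0 (fully open); "finger_force": force on a finger pad.
Only numpy, scipy, OpenCV 4.12 (cv2) and the standard library are available. Lean on these libraries where they do the work, as an engineer would, in place of code of your own. Each camera call takes 0.05 s, during which the arm holds its last target. There are 200 camera calls.

## Task

Get the bench lamp ready for refitting its arm: take the long steel pivot pin out of the black rack and stand it fully home in the bore of the white lamp base, then let go of it. Then pick up the white lamp arm from above, gripping its bar at the balance point, keep it level, and hold it with its heavy eye centred over the pin and a few centimetres above the pin's top, touching neither pin nor base. Finish while still holding it there, and leave everything else where it is.

Things in the scene. Friction and masses are not known exactly. Their poses are not given: they have to be found in the camera images.
- pin: plain round steel pivot pin, diameter 14 mm, 90 mm long, about 0.1 kg; origin at the centre of its foot, z along it upward. It starts upright in one of the two holes of the rack, foot 10 mm and top 100 mm above the table
- pin_top (a point): centre of the steel pin's top end, 90 mm above its foot
- rack: fixed black block 70 (x) x 130 (y) x 30 mm (z), origin at the centre of its underside on the table. Two upright holes 17 mm wide and 20 mm deep at y = -35 and +35 mm: one holds the long steel pin, the other the short brass stud, either way round
- base: fixed white lamp base: round foot 124 mm across and 18 mm high with a square 56 mm boss on it, boss top 50 mm above the table; origin at the centre of the underside on the table. In the centre of the boss is an upright bore 16 mm wide and 32 mm deep with a chamfered mouth. A small black thumb screw sticks out of one side of the boss, to 52 mm from the axis
- base_bore (a point): centre of the floor of the base's bore, 18 mm above the table; the mouth is 32 mm above this point. With the pin home its foot is here and its top stands 108 mm above the table
- lever: lamp arm lying flat on the table, about 0.5 kg (0.35 to 0.65): at one end a dark, heavy cast eye (ring 54 mm across, 40 mm high, upright hole 26 mm), from it a straight white bar 16 mm wide and 20 mm high (from 14 to 34 mm above the underside), and a grey block 30 x 26 x 40 mm at the other end. Origin on the eye's axis at its underside; x runs along the bar from the eye to the grey block, whose far face is at x = 262 mm; z is up. Eye and grey block rest on the table
- lever_balance (a point): the lamp arm's balance point: on the middle of the bar, 70 mm from the eye's axis and 24 mm above the underside. Axes as the lamp arm's. Gripped across the bar within about 20 mm of here it stays level
- stud: short brass stud standing in the other hole of the rack: a bystander, diameter 14 mm, 50 mm tall, foot 10 mm above the table
- bush: copper-coloured bush, a ring 34 mm across and 20 mm high, standing on the table between robot and lamp base: a bystander
- tape_yellow: roll of yellow tape, 96 mm across, 24 mm high, lying flat beyond the lamp base: a bystander
- tape_brown: roll of brown tape, 72 mm across, 45 mm high, lying flat at the right: a bystander
- pot: lilac open square pot, 80 x 80 x 85 mm, at the left: a bystander
- wrench: steel wrench 170 mm long lying at the back left: a bystander
- clamp: red bar clamp 180 mm long lying at the back right: a bystander
- charger: black charger brick 100 x 50 x 30 mm at the right: a bystander
Not all that is in view belongs to the job. Of the things like the base, leave any that is blue or turquoise; of the rest the larger one is meant.

How it is judged:
By the outcome, as a careful person would: the job done as asked, in the order asked, and still so for the second after the job is handed in, while the arm keeps its last pose, push and grip.
It also fails if it takes over 72 s, if anything falls off the work surface, if the arm or the gripper's body presses on something with over 40 N, if the wrist force passes 120 N, or if a joint passes its speed limit or range.

## Working session

There is one attempt and no reset: what is moved stays moved. The work goes in short steps, Python scripts to look and compute and a shell command to move; the robot and the scene stay as the last step left them, time stands still between calls to the robot, and variables do not carry over. Pictures are saved under pics/ and viewed, at most 10 in all, crops included, and the job is handed in when it is done.

```bash
mkdir -p pics; cat > h.py <<'E'
import numpy as np, cv2
from plant import ctrl
from scipy.spatial.transform import Rotation as R
def shot(n,f=None):
    s=ctrl.get_state(); c=ctrl.read_camera(n); c['s']=s
    np.save(f'/tmp/{n}.npy',c,allow_pickle=True)
    if f: cv2.imwrite(f'pics/{f}.png',c['img'][:,:,::-1])
    return c
def load(n): return np.load(f'/tmp/{n}.npy',allow_pickle=True).item()
def Rm(r):
    r=np.array(r); return r if r.shape==(3,3) else R.from_quat(r).as_matrix()
def pt(c,u,v,d=None):
    K=c['camera_matrix']; u=np.asarray(u,float); v=np.asarray(v,float)
    if d is None: d=c['depth'][np.asarray(v,int),np.asarray(u,int)]
    p=np.stack([(u-K[0,2])/K[0,0]*d,-(v-K[1,2])/K[1,1]*d,-d],-1)
    return p@Rm(c['rotation']).T+np.array(c['xyz'])
def ptz(c,u,v,z):
    a=pt(c,u,v,1.0); o=np.array(c['xyz']); r=a-o
    return o+r*(z-o[2])/r[2]
E
python3 - <<'E'
from h import *
for n in('top','side'):
    c=shot(n,n); print(n,c['camera_matrix'],c['xyz'],c['rotation'],[k for k in c])
s=ctrl.get_state();print(s)
E
```

```text
top [[571.95529992   0.         317.21948795]
 [  0.         571.95529992 238.02384463]
 [  0.           0.           1.        ]] [4.23380862e-01 8.40852519e-04 1.72965184e+00] [-0.03434806  0.02678407  0.70761742 -0.70525201] ['img', 'depth', 'camera_matrix', 'xyz', 'rotation', 's']
side [[494.71012669   0.         328.44785815]
 [  0.         494.71012669 227.67907807]
 [  0.           0.           1.        ]] [0.45238301 0.87745257 1.0003646 ] [-0.02844812  0.37496125  0.92384332 -0.07147232] ['img', 'depth', 'camera_matrix', 'xyz', 'rotation', 's']
{'time': 0.1, 'qpos': array([ 9.72000138e-01,  2.87114235e-01,  1.57804398e+00,  3.79759884e-05,
        1.27863300e+00, -1.50010585e-01]), 'dq': array([-0.00053651, -0.0024075 , -0.00517643,  0.00124686, -0.00133655,
       -0.0011198 ]), 'joint_efforts': array([ 1.33682166e-03, -4.07296622e+01, -2.93701869e+01, -1.30343833e-04,
        3.45580760e-03, -2.35085372e-05]), 'eef_pos': array([0.2924895 , 0.60766541, 0.2300535 ]), 'tcp_rot': array([ 2.22519645e-01,  9.74927586e-01, -1.01648184e-03, -4.18944278e-04]), 'contact_force': array([-0.11848586,  0.93481668,  0.27962554]), 'wrist_torque': array([ 0.01814868, -0.02682789,  0.00434704]), 'finger_force': 0.0, 'opening': 1.0031883806601247}
```

View pics/top.png

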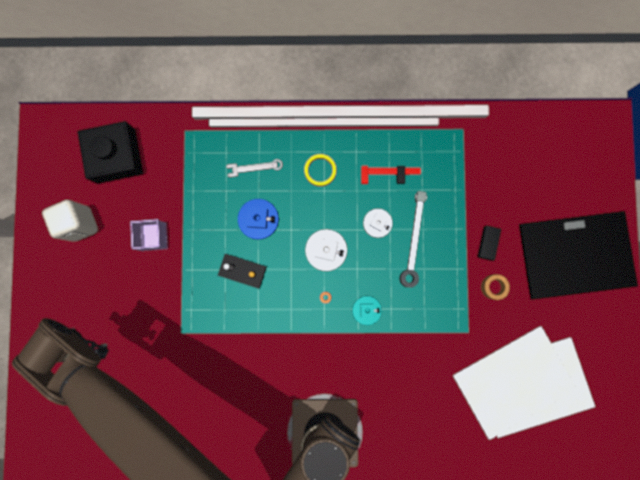

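View pics/side.png

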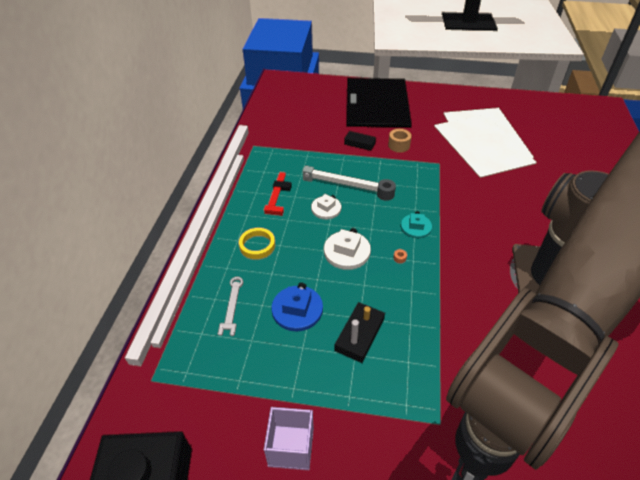

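The top view shows the rack at (243,271) with the steel pin at (227,267) and the brass stud at (251,274). The larger white base is at (326,250), and the lever runs from its eye (409,279) to its block (421,197). Next I'll enlarge these areas.

```bash
python3 - <<'E'
from h import *
c=load('top');i=c['img'][:,:,::-1]
def crop(x,y,w,h,s): return cv2.resize(i[y:y+h,x:x+w],None,fx=s,fy=s,interpolation=cv2.INTER_CUBIC)
a=crop(213,250,56,42,7);b=crop(298,225,56,50,7);d=crop(390,185,50,107,5)
o=np.zeros((600,800,3),np.uint8);o[:294,:392]=a[:294];o[:350,400:792]=b;cv2.imwrite('pics/c1.png',o[:350])
d=cv2.rotate(d,cv2.ROTATE_90_CLOCKWISE);cv2.imwrite('/tmp/d.png',d)
o[350:600,0:535]=d;cv2.imwrite('pics/c1.png',o)
for n,u,v,z in [('pin',227,266,.1),('stud',251,274,.06),('base',326,250,.05),('eye',409,279,.04),('blk',421,197,.04)]:
    print(n,ptz(c,u,v,z),pt(c,u,v))
E
```

```text
pin [0.4855725  0.27571905 0.1       ] [0.48547858 0.27530391 0.10246118]
stud [0.46353417 0.21205725 0.06      ] [0.46354089 0.21209258 0.05972066]
base [ 0.53357307 -0.00711635  0.05      ] [ 0.53567056 -0.00726781  0.01802807]
eye [ 0.44786994 -0.2509637   0.04      ] [ 0.44843369 -0.2567604   0.00110318]
blk [ 0.69135399 -0.29071218  0.04      ] [ 0.69123222 -0.29057969  0.04076781]
```

View pics/c1.png

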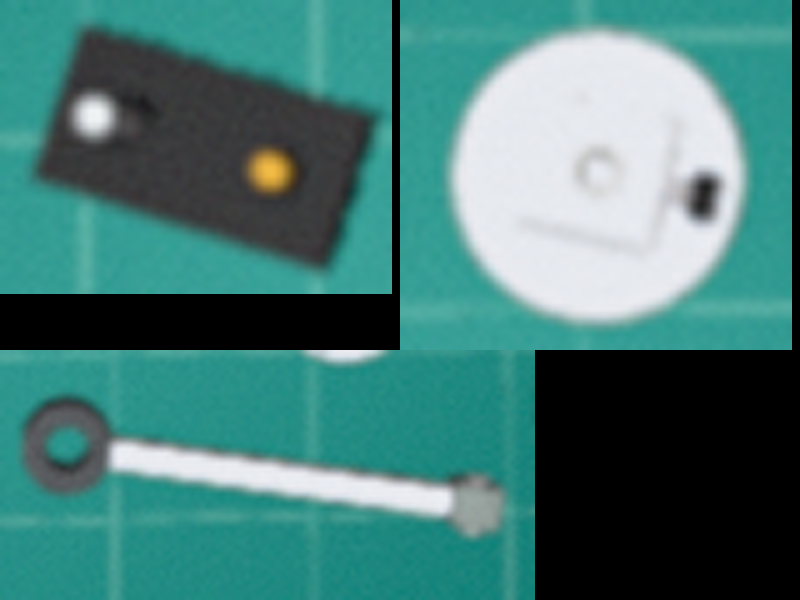

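The crops put the pin top at px (226.0,266.1), the stud at (251.0,274.1), the bore at (325.9,249.2), the eye at (408.7,278.0) and the block at (420.8,196.0).

```bash
cat >> h.py <<'E'
def go(x,y,z,yaw=None):
    "shift (cm, tool axes) and twist (deg) to bring TCP to x,y,z and tool y axis to yaw deg in world (mod 180)"
    s=ctrl.get_state(); T=R.from_quat(s['tcp_rot']).as_matrix()
    d=T.T@(np.array([x,y,z])-s['eef_pos'])*100
    cur=np.degrees(np.arctan2(T[1,1],T[0,1])); tw=0
    if yaw is not None: tw=-(((yaw-cur)+90)%180-90)
    print('go',d.round(2),'twist',round(tw,1),'curyaw',round(cur,1),'tilt',np.round(T[:2,2],4),'t',s['time'])
E
python3 - <<'E'
from h import *
c=load('top')
P=ptz(c,226.0,266.1,.1);S=ptz(c,251,274.1,.06);B=ptz(c,325.9,249.2,.05);E=ptz(c,408.7,278,.04);K=ptz(c,420.8,196,.04)
print(P,S,np.linalg.norm((P-S)[:2]),B,E,K,np.linalg.norm(K-E),np.degrees(np.arctan2(*(K-E)[1::-1])))
go(P[0],P[1],.2,80)
E
```

```text
[0.48529673 0.27857394 0.1       ] [0.46324285 0.21205517 0.06      ] 0.07007938361555685 [ 0.53593257 -0.00683206  0.05      ] [ 0.45080776 -0.2501315   0.04      ] [ 0.6943649  -0.29017334  0.04      ] 0.24682671344491175 -9.336154204342504
go [-31.65 -21.28   3.04] twist -15.7 curyaw 64.3 tilt [-0.0013 -0.0018] t 0.1
```

```bash
python3 -m pendant '[{"dx":-5,"dy":-3.4,"dz":0,"twist":-4},{"dx":-10,"dy":-6.7,"dz":0,"twist":-8},{"dx":-15,"dy":-10,"dz":0,"twist":-12},{"dx":-20,"dy":-13.5,"dz":0,"twist":-15.7},{"dx":-25,"dy":-17,"dz":1,"twist":-15.7},{"dx":-30,"dy":-20,"dz":2,"twist":-15.7},{"dx":-31.6,"dy":-21.3,"dz":3,"twist":-15.7},{"dx":-31.6,"dy":-21.3,"dz":3,"twist":-15.7},{"dx":-31.6,"dy":-21.3,"dz":3,"twist":-15.7}]' 60 40
python3 - <<'E'
from h import *
c=shot('wrist','w1');print(c['camera_matrix'],c['tool_from_camera']);go(.4853,.2786,.2,80)
E
```

```text
time: 1.23
eef_pos: [0.4845, 0.2803, 0.2014]
tcp_rot: [0.087, 0.996, 0.0, -0.0]
contact_force: [-0.1, 0.4, 1.0]
opening: 0.598
finger_force: 0.0
[[371.64829954   0.         320.87910118]
 [  0.         371.64829954 235.83442254]
 [  0.           0.           1.        ]] [[-1.10883096e-03  9.59393317e-01  2.82069557e-01  7.13977690e-02]
 [ 9.99999175e-01  8.81113101e-04  9.34152640e-04 -2.32094548e-04]
 [ 6.47684617e-04  2.82070360e-01 -9.59393502e-01 -1.41444170e-01]
 [ 0.00000000e+00  0.00000000e+00  0.00000000e+00  1.00000000e+00]]
go [-0.11 -0.18  0.17] twist 0.1 curyaw 80.1 tilt [0.0002 0.0006] t 1.275
```

View pics/w1.png

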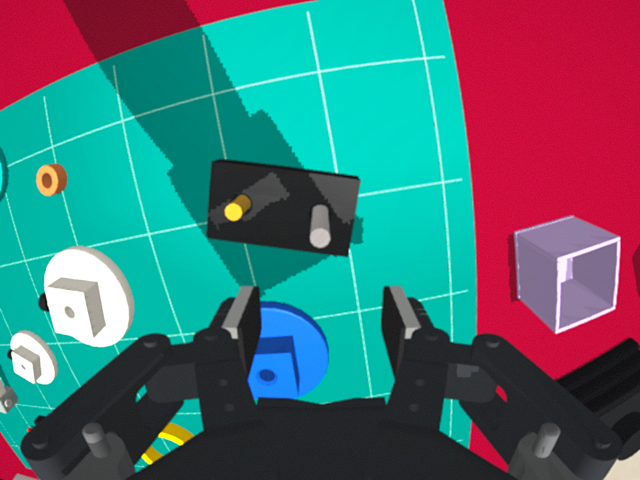

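The wrist view shows the pin top at (319.5,240), the stud top at (234,212), and the pin between the two fingers.

```bash
cat >> h.py <<'E'
def wray(c,u,v):
    K=c['camera_matrix']; a=(u-K[0,2])/K[0,0]; b=(v-K[1,2])/K[1,1]; r=np.hypot(a,b)+1e-12
    d=np.array([a/r*np.sin(r),-b/r*np.sin(r),-np.cos(r)])
    W=np.eye(4);W[:3,:3]=R.from_quat(c['s']['tcp_rot']).as_matrix();W[:3,3]=c['s']['eef_pos']
    M=W@c['tool_from_camera']; return M[:3,3],M[:3,:3]@d
def wptz(c,u,v,z):
    o,d=wray(c,u,v); return o+d*(z-o[2])/d[2]
E
python3 - <<'E'
from h import *
c=load('wrist')
print(wptz(c,319.5,240,.1),wptz(c,234,212,.06),wptz(c,69,312,.05))
# silhouette of pin top: bright end face?
i=c['img'];cv2.imwrite('pics/w1c.png',cv2.resize(i[190:260,205:345,::-1],None,fx=5,fy=5,interpolation=cv2.INTER_CUBIC))
E
```

```text
[0.4871789  0.27843132 0.1       ] [0.46457531 0.21332628 0.06      ] [ 0.5357235  -0.00316755  0.05      ]
```

View pics/w1c.png

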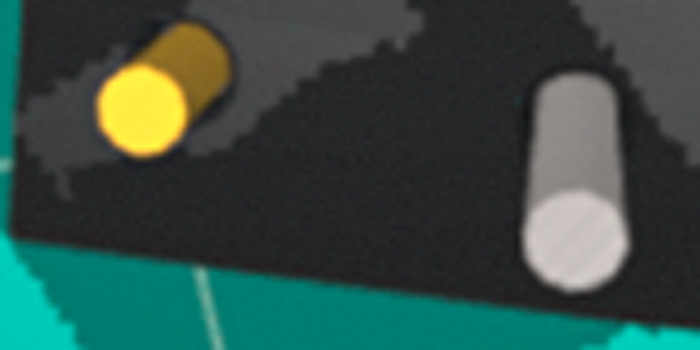

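The pin is upright, with its top centre at (319.6,237.8).

```bash
python3 - <<'E'
from h import *
c=load('wrist')
p=wptz(c,319.6,237.8,.1);print(p);go(p[0],p[1],.063,80)
E
```

```text
[0.48564553 0.27877297 0.1       ]
go [-0.14 -0.16 13.87] twist 0.1 curyaw 80.1 tilt [0.0002 0.0006] t 1.275
```

```bash
python3 -m pendant '[{"dx":-0.15,"dy":-0.15,"dz":3},{"dx":-0.15,"dy":-0.15,"dz":7},{"dx":-0.15,"dy":-0.15,"dz":11},{"dx":-0.15,"dy":-0.15,"dz":13.5},{"dx":-0.15,"dy":-0.15,"dz":13.8},{"dx":-0.15,"dy":-0.15,"dz":13.8},{"dx":-0.15,"dy":-0.15,"dz":13.8}]'
python3 -m pendant '[{"dx":0},{"dx":0},{"dx":0},{"dx":0},{"dx":0},{"dx":0},{"dx":0},{"dx":0}]' 0 40
python3 -c "
from h import *
go(.4857,.2788,.063,80)"
```

```text
go [-0.14 -0.16 13.87] twist 0.1 curyaw 80.1 tilt [0.0002 0.0006] t 1.275$[0]: bad value
$[0]: bad value
```

```bash
python3 -m pendant '[{"dx":-0.15,"dy":-0.15,"dz":3,"twist":0},{"dx":-0.15,"dy":-0.15,"dz":7,"twist":0},{"dx":-0.15,"dy":-0.15,"dz":11,"twist":0},{"dx":-0.15,"dy":-0.15,"dz":13.5,"twist":0},{"dx":-0.15,"dy":-0.15,"dz":13.8,"twist":0},{"dx":-0.15,"dy":-0.15,"dz":13.8,"twist":0},{"dx":-0.15,"dy":-0.15,"dz":13.8,"twist":0}]'
python3 -c "
from h import *
go(.4857,.2788,.063,80)"
```

```text
time: 2.15
eef_pos: [0.4875, 0.2782, 0.0652]
tcp_rot: [0.087, 0.996, 0.001, 0.002]
contact_force: [-0.3, -0.7, 0.0]
opening: 0.601
finger_force: 0.0
go [0.18 0.02 0.22] twist 0.0 curyaw 80.0 tilt [0.0032 0.0012] t 2.15
```

```bash
python3 -m pendant '[{"dx":0.1,"dy":0,"dz":0.2,"twist":0},{"dx":0.1,"dy":0,"dz":0.2,"twist":0},{"dx":0.1,"dy":0,"dz":0.2,"twist":0},{"dx":0.1,"dy":0,"dz":0.2,"twist":0},{"dx":0.1,"dy":0,"dz":0.2,"twist":0},{"dx":0.1,"dy":0,"dz":0.2,"twist":0},{"dx":0.1,"dy":0,"dz":0.2,"twist":0},{"dx":0.1,"dy":0,"dz":0.2,"twist":0}]' 0 40
python3 -c "
from h import *
go(.4857,.2788,.063,80)"
```

```text
time: 3.15
eef_pos: [0.4856, 0.2776, 0.0617]
tcp_rot: [0.087, 0.996, -0.0, 0.0]
contact_force: [-1.9, -0.6, 4.5]
opening: 0.153
finger_force: 39.0
go [ 0.01  0.12 -0.13] twist -0.0 curyaw 80.0 tilt [ 0.0004 -0.0001] t 3.15
```

```bash
python3 -m pendant '[{"dx":0,"dy":0,"dz":0,"twist":0},{"dx":0,"dy":0,"dz":-2,"twist":0},{"dx":0,"dy":0,"dz":-5,"twist":0},{"dx":0,"dy":0,"dz":-8,"twist":0},{"dx":0,"dy":0,"dz":-10,"twist":0},{"dx":0,"dy":0,"dz":-10,"twist":0},{"dx":0,"dy":0,"dz":-10,"twist":0}]' 0 60
python3 - <<'E'
from h import *
go(.5358,-.0055,.16,80)
E
```

```text
time: 4.03
eef_pos: [0.4844, 0.2773, 0.1594]
tcp_rot: [0.087, 0.996, -0.001, -0.001]
contact_force: [0.8, 0.6, -1.5]
opening: 0.148
finger_force: 58.8
go [ -9.98 -26.95  -0.05] twist -0.0 curyaw 80.0 tilt [-0.0026 -0.0008] t 4.025
```

```bash
python3 -m pendant '[{"dx":-1,"dy":-2.7,"dz":0,"twist":0},{"dx":-3,"dy":-8,"dz":0,"twist":0},{"dx":-5,"dy":-13.5,"dz":0,"twist":0},{"dx":-7,"dy":-19,"dz":0,"twist":0},{"dx":-9,"dy":-24.3,"dz":0,"twist":0},{"dx":-10,"dy":-27,"dz":0,"twist":0},{"dx":-10,"dy":-27,"dz":0,"twist":0},{"dx":-10,"dy":-27,"dz":0,"twist":0},{"dx":-10,"dy":-27,"dz":0,"twist":0}]'
python3 - <<'E'
from h import *
c=shot('wrist','w2');go(.5358,-.0055,.16,80)
i=c['img'];cv2.imwrite('pics/w2c.png',cv2.resize(i[180:420,220:420,::-1],None,fx=2.5,fy=2.5,interpolation=cv2.INTER_CUBIC))
E
```

```text
time: 5.15
eef_pos: [0.5364, -0.0045, 0.1607]
tcp_rot: [0.086, 0.996, 0.0, -0.001]
contact_force: [-1.2, -0.4, -0.5]
opening: 0.152
finger_force: 58.8
go [ 0.05 -0.11  0.09] twist 0.1 curyaw 80.1 tilt [-0.0007  0.0003] t 5.2
```

View pics/w2c.png

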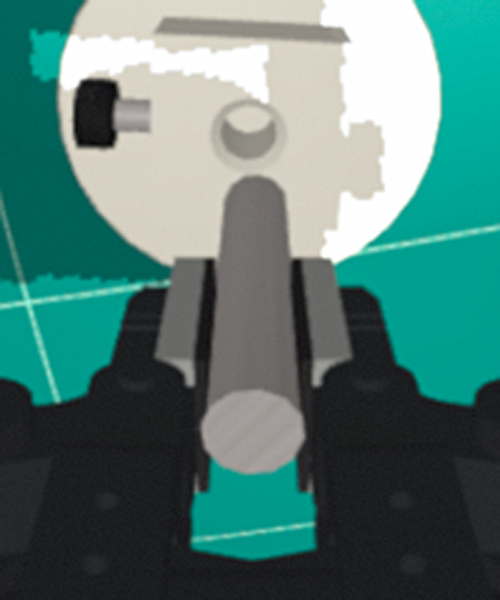

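The pin is held in the pads, with its top at crop (253,431) and the far edge of its foot at (255,176). The bore mouth is at (248.5,135), with the chamfer spanning x 210–287 and y 98–172.

```bash
python3 - <<'E'
from h import *
c=load('wrist');px=lambda x,y:(220+(x+.5)/2.5-.5,180+(y+.5)/2.5-.5)
s=c['s'];T=R.from_quat(s['tcp_rot']).as_matrix()
fz=s['eef_pos'][2]-.0517
def t(p): return (T.T@(p-s['eef_pos'])*1000).round(1)
for n,x,y,z in [('top',253,431.5,fz+.09),('topL',201,431,fz+.09),('topR',305,431,fz+.09),('topU',253,388,fz+.09),('topD',253,475,fz+.09),('footFar',255,176,fz),('footL',222,205,fz),('footR',288,205,fz),('boreL',210,135,.05),('boreR',287,135,.05),('boreU',248,98,.05),('boreD',248,172,.05),('bore',248.5,135,.05),('bossedge',255,28,.05)]:
    p=wptz(c,*px(x,y),z); print(n,p.round(4),'tool mm',t(p))
E
```

```text
top [ 0.5354 -0.0047  0.199 ] tool mm [  0.9  -0.4 -38.3]
topL [ 0.5342 -0.0114  0.199 ] tool mm [  1.   -7.3 -38.3]
topR [0.5366 0.0021 0.199 ] tool mm [  1.    6.5 -38.3]
topU [ 0.5287 -0.0035  0.199 ] tool mm [  7.8  -0.4 -38.3]
topD [ 0.5426 -0.0059  0.199 ] tool mm [ -6.4  -0.4 -38.3]
footFar [ 0.5299 -0.0033  0.109 ] tool mm [ 6.5  0.  51.7]
footL [ 0.5354 -0.0117  0.109 ] tool mm [-0.3 -7.3 51.7]
footR [0.5379 0.0027 0.109 ] tool mm [-0.3  7.3 51.7]
boreL [ 0.5352 -0.017   0.05  ] tool mm [ -1.1 -12.6 110.7]
boreR [0.5389 0.0044 0.05  ] tool mm [ -1.2   9.1 110.7]
boreU [ 0.5264 -0.0046  0.05  ] tool mm [  9.6  -1.8 110.7]
boreD [ 0.5479 -0.0084  0.05  ] tool mm [-12.1  -1.9 110.6]
bore [ 0.5371 -0.0063  0.05  ] tool mm [ -1.2  -1.7 110.7]
bossedge [0.5073 0.0008 0.05  ] tool mm [2.940e+01 1.000e-01 1.107e+02]
```

```bash
python3 -m pendant '[{"dx":-0.03,"dy":-0.18,"dz":1,"twist":0},{"dx":-0.03,"dy":-0.18,"dz":3,"twist":0},{"dx":-0.03,"dy":-0.18,"dz":4.5,"twist":0},{"dx":-0.03,"dy":-0.18,"dz":5,"twist":0},{"dx":-0.03,"dy":-0.18,"dz":5,"twist":0},{"dx":-0.03,"dy":-0.18,"dz":5,"twist":0},{"dx":-0.03,"dy":-0.18,"dz":5,"twist":0}]'
python3 - <<'E'
from h import *
c=shot('wrist','w3');print(c['s']['eef_pos'],c['s']['contact_force'])
i=c['img'];cv2.imwrite('pics/w3c.png',cv2.resize(i[190:290,250:390,::-1],None,fx=5,fy=5,interpolation=cv2.INTER_CUBIC))
E
```

```text
time: 6.08
eef_pos: [0.5374, -0.0076, 0.1121]
tcp_rot: [0.087, 0.996, -0.0, 0.001]
contact_force: [0.9, 0.5, -1.5]
opening: 0.148
finger_force: 58.8
[ 0.53737709 -0.00761026  0.11206589] [ 0.85903457  0.50990044 -1.51066182]
```

View pics/w3c.png

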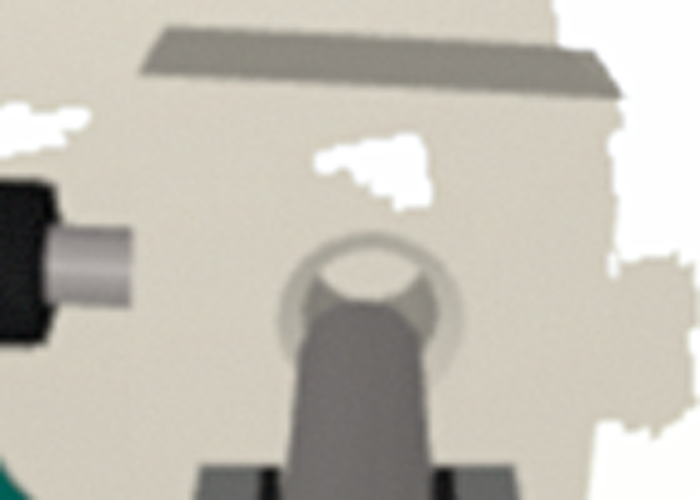

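The chamfer spans x 279–463 with its top at y=232, so its centre is near (371,320). The far edge of the foot is at y=299 and the foot's centre column is about 364.

```bash
python3 - <<'E'
from h import *
c=load('wrist');px=lambda x,y:(250+(x+.5)/5-.5,190+(y+.5)/5-.5)
s=c['s'];T=R.from_quat(s['tcp_rot']).as_matrix();fz=s['eef_pos'][2]-.0517
for n,x,y,z in [('footFar',366,299,fz),('footL',302,350,fz),('footR',425,350,fz),('boreL',279,317,.05),('boreR',463,317,.05),('boreU',371,232,.05),('bore',371,320,.05)]:
    p=wptz(c,*px(x,y),z); print(n,p.round(4),'tool mm',(T.T@(p-s['eef_pos'])*1000).round(1))
E
```

```text
footFar [ 0.5308 -0.0058  0.0604] tool mm [ 6.9  0.6 51.7]
footL [ 0.5354 -0.0138  0.0604] tool mm [ 0.9 -6.5 51.7]
footR [ 5.378e-01 -4.000e-04  6.040e-02] tool mm [ 0.9  7.2 51.7]
boreL [ 0.5346 -0.0167  0.05  ] tool mm [ 1.2 -9.4 62.1]
boreR [0.5384 0.0043 0.05  ] tool mm [ 1.2 11.9 62.1]
boreU [ 0.5264 -0.0044  0.05  ] tool mm [11.5  1.2 62. ]
bore [ 0.5369 -0.0062  0.05  ] tool mm [ 0.8  1.3 62.1]
```

```bash
python3 -m pendant '[{"dx":0.09,"dy":0.09,"dz":0.3,"twist":0},{"dx":0.09,"dy":0.09,"dz":0.5,"twist":0},{"dx":0.09,"dy":0.09,"dz":0.5,"twist":0},{"dx":0.09,"dy":0.09,"dz":0.9,"twist":0},{"dx":0.09,"dy":0.09,"dz":1.3,"twist":0},{"dx":0.09,"dy":0.09,"dz":1.7,"twist":0},{"dx":0.09,"dy":0.09,"dz":1.7,"twist":0}]'
```

```text
time: 7.0
eef_pos: [0.5362, -0.0065, 0.0939]
tcp_rot: [0.087, 0.996, 0.0, 0.0]
contact_force: [0.2, -0.0, -1.0]
opening: 0.146
finger_force: 58.8
```

```bash
python3 -m pendant '[{"dx":0,"dy":0,"dz":0.4,"twist":0},{"dx":0,"dy":0,"dz":0.8,"twist":0},{"dx":0,"dy":0,"dz":1.2,"twist":0},{"dx":0,"dy":0,"dz":1.6,"twist":0},{"dx":0,"dy":0,"dz":2,"twist":0},{"dx":0,"dy":0,"dz":2,"twist":0}]'
```

```text
time: 7.75
eef_pos: [0.5362, -0.0064, 0.0739]
tcp_rot: [0.087, 0.996, 0.0, 0.0]
contact_force: [1.7, -0.4, -2.5]
opening: 0.147
finger_force: 58.8
```

```bash
python3 -m pendant '[{"dx":0,"dy":0,"dz":0.2,"twist":0},{"dx":0,"dy":0,"dz":0.35,"twist":0},{"dx":0,"dy":0,"dz":0.45,"twist":0},{"dx":0,"dy":0,"dz":0.5,"twist":0},{"dx":0,"dy":0,"dz":0.5,"twist":0},{"dx":0,"dy":0,"dz":0.5,"twist":0}]'
```

```text
time: 8.5
eef_pos: [0.5364, -0.0065, 0.0698]
tcp_rot: [0.087, 0.996, -0.0, 0.0]
contact_force: [-0.5, 0.2, 3.5]
opening: 0.15
finger_force: 59.0
```

The pin is at its expected height with light upward contact. I'll release it and retreat upward.

```bash
python3 -m pendant '[{"dx":0,"dy":0,"dz":0,"twist":0},{"dx":0,"dy":0,"dz":0,"twist":0},{"dx":0,"dy":0,"dz":0,"twist":0},{"dx":0,"dy":0,"dz":0,"twist":0},{"dx":0,"dy":0,"dz":-2,"twist":0},{"dx":0,"dy":0,"dz":-5,"twist":0},{"dx":0,"dy":0,"dz":-9,"twist":0},{"dx":0,"dy":0,"dz":-13,"twist":0},{"dx":0,"dy":0,"dz":-13,"twist":0},{"dx":0,"dy":0,"dz":-13,"twist":0}]' 60 60
python3 - <<'E'
from h import *
c=shot('wrist','w4');print(c['s']['eef_pos'])
c2=shot('top');c3=shot('side')
a=cv2.resize(c['img'][140:290,240:400],None,fx=2.5,fy=2.5)
b=cv2.resize(c3['img'][210:280,315:395],None,fx=5,fy=5)
o=np.zeros((400,800,3),np.uint8);o[:375,:400]=a;o[:350,400:]=b
cv2.imwrite('pics/w4c.png',o[:,:,::-1])
# predicted pin height via top cam depth
print(pt(c2,*[np.arange(320,333)]*1+[np.full(13,247)])[:,2].round(3))
go(.5208,-.2614,.13,80.7)
E
```

```text
time: 9.75
eef_pos: [0.5356, -0.0064, 0.1986]
tcp_rot: [0.087, 0.996, 0.0, -0.001]
contact_force: [-0.1, -0.1, -0.1]
opening: 0.6
finger_force: 0.0
[ 0.53562446 -0.00639052  0.19855525]
[0.473 0.479 0.474 0.478 0.473 0.477 0.479 0.478 0.477 0.476 0.479 0.481
 0.474]
go [ -3.06 -25.37   6.72] twist -0.7 curyaw 80.0 tilt [-0.0034  0.0007] t 9.9
```

View pics/w4c.png

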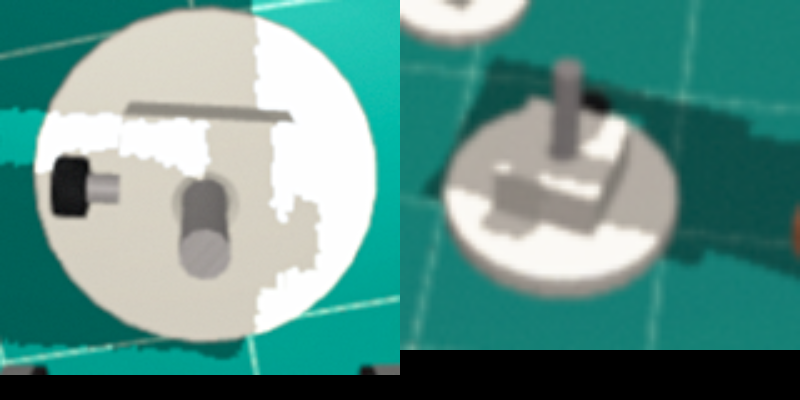

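The pin stands upright in the bore, with its top at wrist px (322,241). I'll check the height of its top by depth, then go to the lever.

```bash
python3 - <<'E'
from h import *
c=load('wrist')
for u,v in [(322,241),(320,240),(324,242)]:
    o,d=wray(c,u,v);K=c['tool_from_camera'];T=R.from_quat(c['s']['tcp_rot']).as_matrix()
    ax=T@K[:3,:3]@np.array([0,0,-1.]);print((o+d*c['depth'][v,u]/(d@ax)).round(4),wptz(c,u,v,.108).round(4))
E
python3 -m pendant '[{"dx":-0.3,"dy":-2.5,"dz":0,"twist":0},{"dx":-1,"dy":-8,"dz":0,"twist":-0.7},{"dx":-1.7,"dy":-14,"dz":0,"twist":-0.7},{"dx":-2.4,"dy":-20,"dz":2,"twist":-0.7},{"dx":-3,"dy":-25,"dz":3,"twist":-0.7},{"dx":-3,"dy":-25.4,"dz":4,"twist":-0.7},{"dx":-3,"dy":-25.4,"dz":4,"twist":-0.7},{"dx":-3,"dy":-25.4,"dz":4,"twist":-0.7}]' 75
python3 - <<'E'
from h import *
c=shot('wrist','w5');print(c['s']['eef_pos'])
E
```

```text
[ 0.5364 -0.0062  0.1064] [ 0.5359 -0.0062  0.108 ]
[ 0.5351 -0.0073  0.1077] [ 0.535  -0.0073  0.108 ]
[ 0.5368 -0.005   0.108 ] [ 0.5368 -0.005   0.108 ]
time: 10.9
eef_pos: [0.5216, -0.2604, 0.1591]
tcp_rot: [0.08, 0.997, 0.0, -0.0]
contact_force: [-0.2, -0.2, 0.1]
opening: 0.747
finger_force: 0.0
[ 0.5216221  -0.2604367   0.15912077]
```

View pics/w5.png

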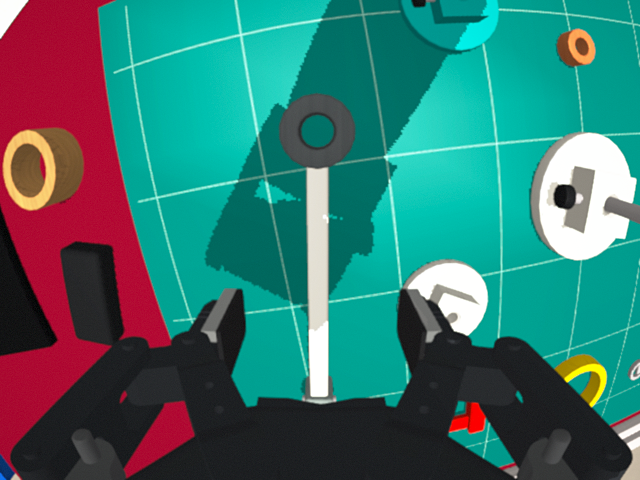

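The pin top measures 108 mm, so the pin is home. The eye's outer ring spans x 280–355 and y 94–168, centred at (317.5,131). The bar centre is at x=317.5 at row 190 and about 319 at row 380.

```bash
python3 - <<'E'
from h import *
c=load('wrist');E=wptz(c,317.5,131,.04);a=wptz(c,317.6,190,.034);b=wptz(c,319,380,.034)
L=wptz(c,280,131,.04);Rr=wptz(c,355,131,.04);U=wptz(c,317.5,94,.04);D=wptz(c,317.5,168,.04)
print(E,(U+D)/2,(L+Rr)/2,np.linalg.norm(L-Rr),np.linalg.norm(U-D))
e=(U+D+L+Rr)/4;ang=np.degrees(np.arctan2(*(b-a)[1::-1]));ang2=np.degrees(np.arctan2(*(b-e)[1::-1]));print(ang,ang2)
u=np.array([np.cos(np.radians(ang2)),np.sin(np.radians(ang2))]);g=e[:2]+.07*u;print(e,g);go(g[0],g[1],.006,ang2+90)
E
```

```text
[ 0.45163493 -0.25177729  0.04      ] [ 0.45164203 -0.25178636  0.04      ] [ 0.45138787 -0.25176032  0.04      ] 0.05207074971549148 0.052064492935499126
-9.055234960840034 -9.10950745071737
[ 0.45151495 -0.25177334  0.04      ] [ 0.52063208 -0.26285587]
go [ 0.09 -0.25 15.36] twist -0.1 curyaw 80.8 tilt [0.0003 0.    ] t 10.95
```

```bash
python3 -m pendant '[{"dx":0.1,"dy":-0.25,"dz":3,"twist":0},{"dx":0.1,"dy":-0.25,"dz":7,"twist":0},{"dx":0.1,"dy":-0.25,"dz":11,"twist":0},{"dx":0.1,"dy":-0.25,"dz":13.5,"twist":0},{"dx":0.1,"dy":-0.25,"dz":14.7,"twist":0},{"dx":0.1,"dy":-0.25,"dz":15.1,"twist":0},{"dx":0.1,"dy":-0.25,"dz":15.1,"twist":0},{"dx":0.1,"dy":-0.25,"dz":15.1,"twist":0}]' && python3 -c "
from h import *
go(.5206,-.2628,.007,80.9)"
```

```text
time: 11.95
eef_pos: [0.521, -0.2646, 0.0097]
tcp_rot: [0.081, 0.997, -0.001, 0.001]
contact_force: [-0.1, -0.5, -0.3]
opening: 0.749
finger_force: 0.0
go [0.07 0.18 0.27] twist -0.2 curyaw 80.7 tilt [ 0.0019 -0.0015] t 11.95
```

```bash
python3 -m pendant '[{"dx":0,"dy":0.1,"dz":0.1,"twist":0},{"dx":0,"dy":0.1,"dz":0.1,"twist":0},{"dx":0,"dy":0.1,"dz":0.1,"twist":0},{"dx":0,"dy":0.1,"dz":0.1,"twist":0},{"dx":0,"dy":0.1,"dz":0.1,"twist":0},{"dx":0,"dy":0.1,"dz":0.1,"twist":0},{"dx":0,"dy":0.1,"dz":0.1,"twist":0},{"dx":0,"dy":0.1,"dz":0.1,"twist":0}]' 0 90
```

```text
time: 12.95
eef_pos: [0.5204, -0.2631, 0.0077]
tcp_rot: [0.081, 0.997, 0.0, 0.0]
contact_force: [-1.5, 1.5, 5.9]
opening: 0.165
finger_force: 89.3
```

```bash
python3 -m pendant '[{"dx":0,"dy":0,"dz":-0.5,"twist":0},{"dx":0,"dy":0,"dz":-1.5,"twist":0},{"dx":0,"dy":0,"dz":-2.5,"twist":0},{"dx":0,"dy":0,"dz":-4.5,"twist":0},{"dx":0,"dy":0,"dz":-7,"twist":0},{"dx":0,"dy":0,"dz":-10,"twist":0},{"dx":0,"dy":0,"dz":-13,"twist":0},{"dx":0,"dy":0,"dz":-16,"twist":0},{"dx":0,"dy":0,"dz":-16.5,"twist":0},{"dx":0,"dy":0,"dz":-16.5,"twist":0}]'
python3 - <<'E'
from h import *
s=ctrl.get_state();print(s['wrist_torque'])
c=shot('wrist','w6');print(c['s']['eef_pos'])
t=shot('side','s6')
o=np.zeros((480,800,3),np.uint8);o[:,:400]=c['img'][:,120:520];o[:,400:]=cv2.resize(t['img'][80:320,250:450],None,fx=2,fy=2)
cv2.imwrite('pics/w6c.png',o[:,:,::-1])
E
```

```text
time: 14.2
eef_pos: [0.5201, -0.263, 0.1724]
tcp_rot: [0.081, 0.997, -0.0, 0.0]
contact_force: [-0.3, -0.2, -4.9]
opening: 0.166
finger_force: 88.2
[0.05617487 0.01989216 0.03258422]
[ 0.52006122 -0.26298408  0.17241389]
```

View pics/w6c.png

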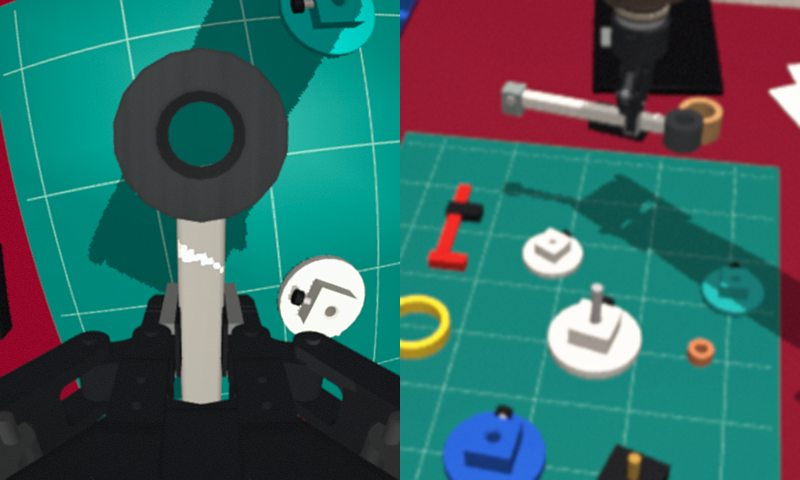

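The lever is held level and clear. The eye ring spans x 233–408 and y 48–222 in full-image pixels, centred at (320.5,135).

```bash
cat > eye.py <<'E'
from h import *
def eye(c,x0,x1,y0,y1):
    s=c['s'];z=s['eef_pos'][2]+.0323
    L=wptz(c,x0,(y0+y1)/2,z);Q=wptz(c,x1,(y0+y1)/2,z);U=wptz(c,(x0+x1)/2,y0,z);D=wptz(c,(x0+x1)/2,y1,z)
    e=np.array([*((U+D)/2)[:2],z]);e=(L+Q+U+D)/4
    print('eye',e.round(4),'dia',np.linalg.norm(L-Q),np.linalg.norm(U-D),'tool',(R.from_quat(s['tcp_rot']).as_matrix().T@(e-s['eef_pos'])).round(4))
    return e
E
python3 - <<'E'
from eye import *
c=load('wrist');e=eye(c,233,408,48,222);t=c['s']['eef_pos']+np.array([.536,-.0063,0])-np.array([e[0],e[1],0]);print(t);go(t[0],t[1],.1724)
E
```

```text
eye [ 0.4509 -0.2521  0.2047] dia 0.051681359411408466 0.05205908053684853 tool [ 0.07   -0.0004 -0.0323]
[ 0.60518534 -0.01722296  0.17241389]
go [-4.5  25.59 -0.16] twist 0 curyaw 80.7 tilt [-0.0026  0.0019] t 14.3
```

```bash
python3 -m pendant '[{"dx":-0.2,"dy":1.2,"dz":0,"twist":0},{"dx":-0.7,"dy":4,"dz":0,"twist":0},{"dx":-1.4,"dy":8,"dz":0,"twist":0},{"dx":-2.1,"dy":12,"dz":0,"twist":0},{"dx":-2.8,"dy":16,"dz":0,"twist":0},{"dx":-3.5,"dy":20,"dz":0,"twist":0},{"dx":-4.1,"dy":23.5,"dz":0,"twist":0},{"dx":-4.4,"dy":25.2,"dz":0,"twist":0},{"dx":-4.5,"dy":25.6,"dz":0,"twist":0},{"dx":-4.5,"dy":25.6,"dz":0,"twist":0}]'
python3 -m pendant '[{"dx":0,"dy":0,"dz":0.5,"twist":0},{"dx":0,"dy":0,"dz":1.2,"twist":0},{"dx":0,"dy":0,"dz":1.8,"twist":0},{"dx":0,"dy":0,"dz":2.1,"twist":0},{"dx":0,"dy":0,"dz":2.1,"twist":0},{"dx":0,"dy":0,"dz":2.1,"twist":0},{"dx":0,"dy":0,"dz":2.1,"twist":0}]'
python3 - <<'E'
from eye import *
c=shot('wrist','w7');g=c['img'].astype(int)
print(c['s']['eef_pos'])
# dark ring extents through the centre; pin seen in hole
m=(g.max(2)<75).astype(np.uint8)
print(''.join('#' if v else '.' for v in m[135,200:440])); print(''.join('#' if v else '.' for v in m[20:240,320]))
print(g[100:175:5,320].tolist())
E
```

```text
time: 15.55
eef_pos: [0.6059, -0.0183, 0.172]
tcp_rot: [0.081, 0.997, -0.0, -0.0]
contact_force: [0.5, -0.2, -5.4]
opening: 0.167
finger_force: 88.3
time: 16.42
eef_pos: [0.6064, -0.0178, 0.1517]
tcp_rot: [0.081, 0.997, -0.0, 0.0]
contact_force: [0.3, -0.0, -4.4]
opening: 0.171
finger_force: 88.3
[ 0.60635964 -0.01777606  0.15172416]
...........................................................................############...................................................................############........................................#.................................
......................................................................###########...................................................................############........................................#...................
[[72, 73, 69], [235, 232, 222], [235, 232, 222], [229, 225, 212], [196, 190, 189], [195, 189, 188], [189, 184, 181], [192, 186, 183], [188, 183, 180], [212, 207, 195], [233, 230, 220], [233, 228, 219], [231, 228, 218], [234, 230, 214], [50, 52, 54]]
```

```bash
python3 - <<'E'
from eye import *
c=load('wrist');g=c['img'].astype(int)
print(g[130,285:360,0].tolist()); print(g[98:172,320,0].tolist())
d=c['depth'];print(d[130,300:340:3].round(3),d[104:170:3,320].round(3))
w=(g[...,0]<205)&(g[...,0]>170)&(d>0); 
print(d[60,320],d[210,320])
E
```

```text
[44, 42, 79, 168, 234, 238, 235, 235, 235, 234, 235, 235, 235, 234, 235, 235, 234, 234, 235, 233, 219, 199, 194, 193, 192, 194, 192, 195, 194, 192, 194, 197, 195, 193, 191, 189, 190, 191, 194, 195, 195, 193, 192, 189, 187, 189, 189, 191, 195, 196, 201, 205, 205, 220, 230, 234, 234, 233, 233, 233, 233, 233, 232, 232, 232, 234, 234, 228, 171, 84, 41, 46, 48, 49, 47]
[43, 40, 72, 154, 225, 237, 236, 235, 235, 234, 236, 234, 235, 235, 234, 235, 236, 229, 205, 189, 190, 191, 196, 197, 195, 193, 195, 195, 196, 194, 193, 190, 189, 191, 191, 194, 194, 192, 192, 191, 190, 189, 188, 189, 191, 193, 199, 212, 218, 217, 221, 230, 233, 232, 232, 233, 232, 233, 232, 231, 233, 232, 231, 232, 232, 232, 235, 234, 168, 86, 48, 51, 50, 53]
[0.234 0.236 0.235 0.179 0.178 0.179 0.179 0.179 0.179 0.179 0.178 0.179
 0.237 0.234] [0.229 0.231 0.231 0.231 0.231 0.177 0.177 0.179 0.18  0.179 0.179 0.179
 0.179 0.18  0.239 0.238 0.238 0.239 0.241 0.24  0.24  0.141]
0.100617886 0.11124752
```

```bash
python3 - <<'E'
from eye import *
c=load('wrist');s=c['s'];T=R.from_quat(s['tcp_rot']).as_matrix()
a=[wptz(c,u,v,.108) for u,v in [(305.3,130),(336.5,130),(321,115.8),(321,144.5)]]
p=np.mean(a,0);print('pin',p,np.linalg.norm(a[0]-a[1]),np.linalg.norm(a[2]-a[3]))
z=s['eef_pos'][2]+.0323
b=[wptz(c,u,v,z) for u,v in [(275,135),(365.5,135),(320,89.5),(320,179.5)]]
e=np.mean(b,0);print('hole',e,np.linalg.norm(b[0]-b[1]),np.linalg.norm(b[2]-b[3]))
print('eye by grip',s['eef_pos']+T@[.07,-.0004,-.0323])
z0=s['eef_pos'][2]-.0077
b=[wptz(c,u,v,z0) for u,v in [(287.5,132),(353.5,132),(320,100.7),(320,166.3)]]
e=np.mean(b,0);print('hole bottom',e,np.linalg.norm(b[0]-b[1]),np.linalg.norm(b[2]-b[3]));print(s['wrist_torque'])
E
```

```text
pin [ 0.53611371 -0.00658784  0.108     ] 0.015340050392646482 0.01430253420781579
hole [ 0.53723169 -0.00697855  0.18402416] 0.026368374202973905 0.02655352200909567
eye by grip [ 0.53719395 -0.00684314  0.18397364]
hole bottom [ 0.53702346 -0.00700202  0.14402416] 0.02620045878687089 0.026388464929779896
[-0.01095069  0.00347488  0.01201242]
```

```bash
python3 -m pendant '[{"dx":0.1,"dy":0.02,"dz":0,"twist":0},{"dx":0.1,"dy":0.02,"dz":0,"twist":0},{"dx":0.1,"dy":0.02,"dz":0,"twist":0},{"dx":0.1,"dy":0.02,"dz":0,"twist":0},{"dx":0.1,"dy":0.02,"dz":0,"twist":0},{"dx":0.1,"dy":0.02,"dz":0,"twist":0}]'
python3 - <<'E'
from h import *
s=ctrl.get_state();T=R.from_quat(s['tcp_rot']).as_matrix();e=s['eef_pos']+T@[.07,-.0004,-.0323];print(e-[.5361,-.0065,0])
if np.hypot(*(e-[.5361,-.0065,0])[:2])<.003: print(ctrl.sign_off())
E
```

```text
time: 17.23
eef_pos: [0.6051, -0.0175, 0.1513]
tcp_rot: [0.081, 0.997, -0.0, -0.0]
contact_force: [-0.0, 0.5, -5.1]
opening: 0.168
finger_force: 88.3
[-9.44744792e-05 -2.07803678e-05  1.83605518e-01]
the job is handed in; nothing more can be done
None
```

The job is handed in at 17.2 s: the pin is fully home in the white base and released, and the arm is held level at its balance point with the eye within about 1 mm of the pin's axis by my measurement, about 36 mm above its top.

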